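# Turn the wafer-shell carrier end for end in the filler's nest

## Robot

A 7-joint arm with a two-finger parallel gripper is mounted at the origin on the work surface. World frame = base frame: x ahead of the robot, y to its left, z up, the work surface at z = 0. Lengths are in m, angles in rad, forces in N, time in s.
With the tool pointing down it reaches from about 0.425 to 0.925 m from the base axis. Payload 6.8 kg.
Tool frame: the origin (TCP) lies at the very end of the fingers, on their centre line; the grasp point (between the pads) lies 19 mm behind it; z points along the fingers, y is the line along which they close (so a half turn about z gives the same grasp; the last joint's range is limited). The gripper opens to 85 mm and grips with 20 to 120 N. Pads are 22 mm wide; open, the fingers measure 114 mm over their backs; the gripper's body (76 mm by 85 mm) begins 54 mm behind the grasp point. The pads swing forward as they close: fully open they stand 13 mm farther back than shut.
Start: joints at [-1.293, 0.477, 0.022, 1.555, -0.011, 1.109, -0.083], TCP at [0.254, 0.625, 0.204] pointing down, gripper open.
Joint ranges: [-2.96, 2.96], [-0.34, 2.1], [-1.41, 1.46], [0.24, 2.44], [-1.37, 4.51], [0.17, 1.92], [-2.96, 2.96]. Speed limits (rad/s): [2.39, 2.39, 3.14, 3.14, 3.14, 3.14, 3.14].

## Interface

Orientations are given as a unit quaternion [w, x, y, z].
In Python, from station import get_obs, read_camera, hand_in gives the robot as it stands.
- The arm moves only by the tool arm_command, never from a script. Its argument "commands" is one flat list of numbers, 7 for each row, row after row: the shift along the tool's x, y, z in m, then the turn, a rotation vector about the tool's x, y, z in degrees, then the opening, from 0 (shut) to 1 (fully open). In form: [tx, ty, tz, rx, ry, rz, fingers, tx, ty, tz, rx, ry, rz, fingers, ...]. A call has 1 to 8 rows; each row is the pose to reach, as a shift and turn from the pose commanded when the call began, along the tool's axes at that moment; what a row does not reach only later rows make up. A row lasts 1/10 s, in which the tool goes at most 50 mm and 8.59 degrees, less where a joint would pass 70% of its speed; a pose out of reach is approached as far as the arm can. A call with a gripper value outside its range is refused whole. The fingers move at their own pace and stop on an object; "force" is the grip in N (left out, the last holds). Time passes only in rows, so rows that repeat a pose let the fingers close. It gives the time, the measured TCP pose, the force, the opening and the grip force at its end, in the units of the state.
- get_obs(): the state, without advancing time (a new reading comes with each control period).
- read_camera(name): name is "scene" or "top" or "wrist"; returns a dict with "img" (420x560x3 uint8, red, green, blue), "camera_matrix" (3x3 intrinsics, pixels), "pose" (4x4, takes a point from camera to world coordinates). Camera axes: x right, y down, z forward; pixel columns grow to the right and rows downward; lengths in m; the calibration is good to about 2 mm. A picture is of the moment at which its call begins. There is no depth.
- hand_in(): hands the job in; it is judged then, once.
The state is a dict: "t": time; "q": joint angles; "joint_vel": joint speeds; "joint_torque": joint torques, N m; "eef_pos": TCP position; "tool_rot": TCP orientation; "contact_force": force on the tool from outside, world axes, zero at the start; "torque": the same for the moment, N m; "gripper_width": opening from 0.0 (shut) to 1.0 (fully open); "grasp_force": force on a finger pad.
Only numpy, scipy, OpenCV 4.12 (cv2) and the standard library are available. Lean on these libraries where they do the work, as an engineer would, in place of code of your own. Each camera call takes 0.05 s, during which the arm holds its last target. There are 200 camera calls.

## Task

Turn the wafer-shell carrier half a turn in the filling machine's nest, so that the end holding the two empty shells comes to stand under the nozzles. Only the upright grip on the side away from the machine can be reached: lift the carrier out by it, set it down flat on the wooden board and let go so that you can take it by its other grip, then lower it gently, without dropping or forcing it, until it lies fully home and flat in the nest, and let go. Keep both shells in their pockets and leave the jar, the bowl and the cup where they stand.

Things in the scene. Friction and masses are not known exactly. Their poses are not given: they have to be found in the camera images.
- nest: Filling machine with its nest, one fixed piece. Origin: at table height under the nest's centre; own x points to the machine's column, z up. The nest is an open aluminium frame, inside 155 (x) by 97 (y) mm, floor 6 mm above the table, walls 6 mm thick, straight inner faces up to 18 mm above the table, then thin lips leaning outwards (lead-in) up to about 25 mm.
- nozzles (a point): Midway between the two nozzle tips, over the nest's x = +32, y = 0, 166 mm above the table; the tips are at y = +/-22. The nozzles stick out of the machine's white column: 110 (x) by 130 (y) mm, 210 mm high, its face at the nest's x = +84 mm; steel hopper on top to 268 mm.
- carrier: Cream plastic insert, 0.2 to 0.3 kg, 2.5 mm of play each side in the nest. Plate 150 (own x) by 92 (y) by 16 mm, four round pockets 39 mm wide, 8 deep at x = +/-32, y = +/-22. At x = +/-65 upright grips, 10 (x) by 36 (y) mm, tops 66 mm above the underside. Origin: centre of the underside, 6 mm above the table when home. +x: the end with the shells, at the start away from the machine.
- grip_shell_end (a point): Point on the carrier: middle of the upright grip at its shell end, 50 mm above the plate's underside, 16 mm below the grip's top. Axes as the carrier's; grasp it across its 10 mm thickness, fingers closing along the carrier's x, from above.
- grip_bare_end (a point): The same point on the grip at the other end, the one beside the empty pockets. At the start this grip stands close to the machine's column, 14 mm from it.
- shell_0: Brown wafer shell, an open cup 35 mm across and 15 mm high, 12 g, loose in the carrier's pocket at x = +32, y = +22 mm. Origin: centre of its underside.
- shell_1: Second such shell, loose in the carrier's pocket at x = +32, y = -22 mm.
- board: Wooden board fixed to the table, 220 (own x) by 170 (own y) by 14 mm. Origin: centre of its underside, at table height; its top is 14 mm above the table.
- bowl: Loose steel bowl, 84 mm across, 40 mm high, bystander. Origin: centre of its underside.
- jar: Loose amber jar, 60 mm across, 85 mm high, bystander. Origin: centre of its underside.
- cup: Loose white cup, 72 mm across, 75 mm high, bystander. Origin: centre of its underside.

How it is judged:
On the way, in this order (a step that is already met when the one before it is completed fails the run):
1. the carrier is lifted clear of the nest (z of carrier in the frame of nest above 0.028 m), for 0.1 s.
2. the carrier stands flat on the wooden board, let go (z of carrier in the frame of board between 0.011 and 0.018 m and horizontal distance between carrier and board below 0.1 m and angle between carrier's own z axis and vertical below 0.06 rad and contact force between the fingers and carrier below 0.1 N), for 0.2 s.
At the end, for the whole second after the job is handed in: Carrier home in the nest, shell end towards the column: within 4.5 mm of the nest centre along each nest axis, origin under 8.5 mm above the table, aligned within 0.08 rad, tilt under 0.04 rad, released, at rest; shells within 8 mm of their pocket centres, at the bottom, tilt under 0.3 rad (x of carrier in the frame of nest between -0.0045 and 0.0045 m and y of carrier in the frame of nest between -0.0045 and 0.0045 m and z of carrier in the frame of nest below 0.0085 m and x of grip_shell_end in the frame of nest above 0.05 m and angle between the x axis of carrier and the x axis of nest, either way round below 0.08 rad and angle between carrier's own z axis and vertical below 0.04 rad and linear speed of carrier below 0.02 m/s and contact force between the fingers and carrier below 0.1 N and x of shell_0 in the frame of carrier between 0.024 and 0.04 m and y of shell_0 in the frame of carrier between 0.014 and 0.03 m and z of shell_0 in the frame of carrier between 0.004 and 0.013 m and angle between each of shell_0, shell_1's own z axis and vertical below 0.3 rad and x of shell_1 in the frame of carrier between 0.024 and 0.04 m and y of shell_1 in the frame of carrier between -0.03 and -0.014 m and z of shell_1 in the frame of carrier between 0.004 and 0.013 m); the robot touches nothing.
It fails at once if the carrier is dropped (it moves faster than 0.3 m/s while the fingers do not touch it) (linear speed of carrier above 0.3 m/s and contact force between the fingers and carrier below 0.1 N).
It fails at once if a shell leaves its pocket (not (x of shell_0 in the frame of carrier between 0.017 and 0.047 m) or z of any of shell_0, shell_1 in the frame of carrier above 0.022 m or not (x of shell_1 in the frame of carrier between 0.017 and 0.047 m)).
It fails at once if the carrier is forced into the nest (more than 60 N between them) (contact force between carrier and nest above 60 N).
It fails at once if a bystander (bowl, jar, cup) is shifted more than 30 mm (distance of any of bowl, jar, cup from where it was at the start of the episode above 0.03 m).
It also fails if it takes over 72 s, if anything falls off the work surface, if the arm or the gripper's body presses on something with over 40 N, if the wrist force passes 120 N, or if a joint passes its speed limit or range.

## Working session

There is one attempt and no reset: what is moved stays moved. The work goes in short steps, Python scripts to look and compute and a tool call to move; the robot and the scene stay as the last step left them, time stands still between calls to the robot, and variables do not carry over. Pictures are saved under pics/ and viewed, at most 10 in all, crops included, and the job is handed in when it is done.

Besides the shell and the picture viewer there is one more tool, called after "Call:" as name(argument=value, ...) on one line, values as JSON. arm_command: Moves the arm, as the interface text tells. Its arguments: {"type":"object","properties":{"commands":{"type":"array","items":{"type":"number"}},"force":{"type":"number"}},"required":["commands"]}

```bash
mkdir -p pics
cat > h.py <<'E'
import numpy as np, cv2
from station import get_obs, read_camera, hand_in
from scipy.spatial.transform import Rotation as R
def snap(name,f):
    c=read_camera(name); cv2.imwrite('pics/'+f,c['img'][:,:,::-1]); np.savez('pics/'+f+'.npz',**c); return c
def load(f): return np.load('pics/'+f+'.npz')
def ray(c,uv):
    d=np.linalg.inv(c['camera_matrix'])@np.array([uv[0],uv[1],1.]); P=c['pose']; return P[:3,3],P[:3,:3]@d
def atz(c,uv,z):
    o,d=ray(c,uv); return o+d*(z-o[2])/d[2]
def tri(cs,uvs):
    A=np.zeros((3,3));b=np.zeros(3)
    for c,uv in zip(cs,uvs):
        o,d=ray(c,uv); d=d/np.linalg.norm(d); M=np.eye(3)-np.outer(d,d); A+=M;b+=M@o
    return np.linalg.solve(A,b)
def proj(c,p):
    P=np.linalg.inv(c['pose']); q=c['camera_matrix']@(P[:3,:3]@p+P[:3,3]); return q[:2]/q[2]
E
python3 - <<'E'
from h import *
a=snap('top','top0.png');b=snap('scene','sc0.png');
for c in(a,b): print(c['pose'].round(3).tolist(),c['camera_matrix'].round(1).tolist())
o=get_obs();print(o['tool_rot'],o['eef_pos'],o['gripper_width'])
E
```

```text
[[0.025, -0.991, 0.134, 0.455], [-1.0, -0.025, 0.003, -0.11], [0.001, -0.134, -0.991, 1.042], [0.0, 0.0, 0.0, 1.0]] [[455.4, 0.0, 281.3], [0.0, 455.4, 207.3], [0.0, 0.0, 1.0]]
[[0.62, 0.448, -0.644, 1.143], [0.785, -0.338, 0.52, -0.518], [0.015, -0.828, -0.561, 0.587], [0.0, 0.0, 0.0, 1.0]] [[386.5, 0.0, 284.5], [0.0, 386.5, 208.5], [0.0, 0.0, 1.0]]
[-1.03089065e-04  1.91707162e-01  9.81451816e-01 -8.28725217e-04] [0.25379511 0.62483923 0.20272275] 1.0031213511725021
```

View pics/top0.png

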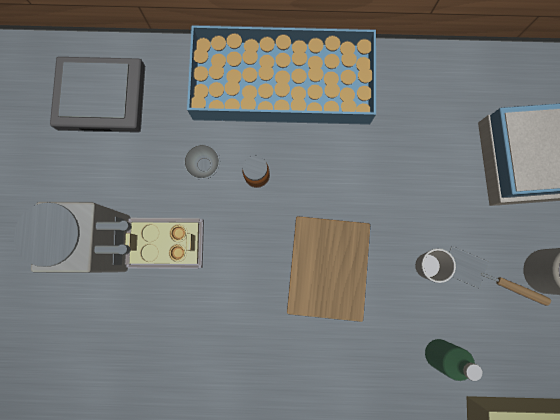

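View pics/sc0.png

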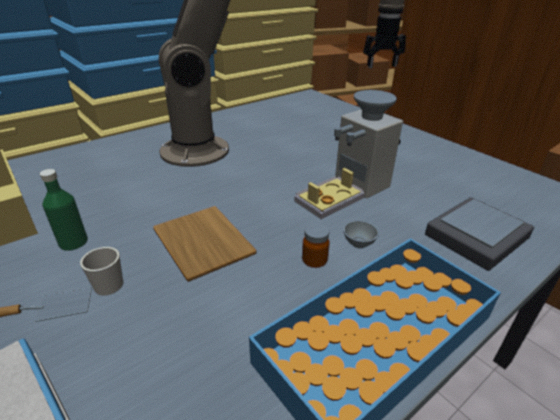

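Top: the machine is on the left, the nest around (165,243), with shells at its right end (178,233) and (177,253). The board is at (329,268), the bowl at (202,162), the jar at (256,172) and the cup at (437,265). Next I'll enlarge the nest in both views.

Run:
```python
from h import *
a=cv2.imread('pics/top0.png')[205:280,110:215];b=cv2.imread('pics/sc0.png')[155:222,285:385]
a=cv2.resize(a,(560,400),interpolation=cv2.INTER_CUBIC) if 0 else cv2.resize(a,None,fx=5,fy=5,interpolation=cv2.INTER_CUBIC)
cv2.imwrite('pics/cropa.png',a)
b=cv2.resize(b,None,fx=8,fy=8,interpolation=cv2.INTER_CUBIC)
cv2.imwrite('pics/cropb.png',b)
c=load('top0.png')
print('board',[atz(c,p,.014).round(3) for p in((297,217),(371,223),(363,320),(288,313))])
print('nest corners approx',[atz(c,p,.025).round(3) for p in((203,219),(202,268),(126,268))])
for n,p in(('bowl',(202,162)),('jar',(256,172)),('cup',(437,265))):print(n,atz(c,p,.04).round(3))
```

```text
board [array([ 0.573, -0.143,  0.014]), array([ 0.563, -0.311,  0.014]), array([ 0.348, -0.293,  0.014]), array([ 0.359, -0.128,  0.014])]
nest corners approx [array([0.562, 0.068, 0.025]), array([0.453, 0.065, 0.025]), array([0.449, 0.233, 0.025])]
bowl [0.689 0.074 0.04 ]
jar [ 0.669 -0.048  0.04 ]
cup [ 0.472 -0.45   0.04 ]
```

View pics/cropa.png

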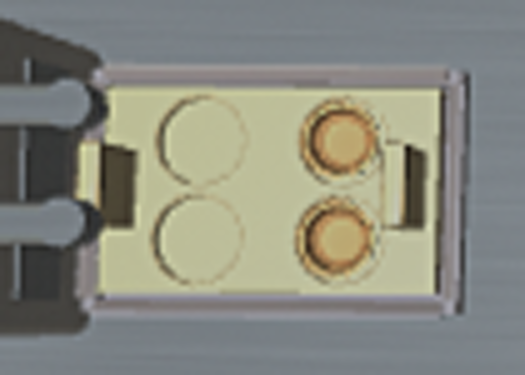

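View pics/cropb.png

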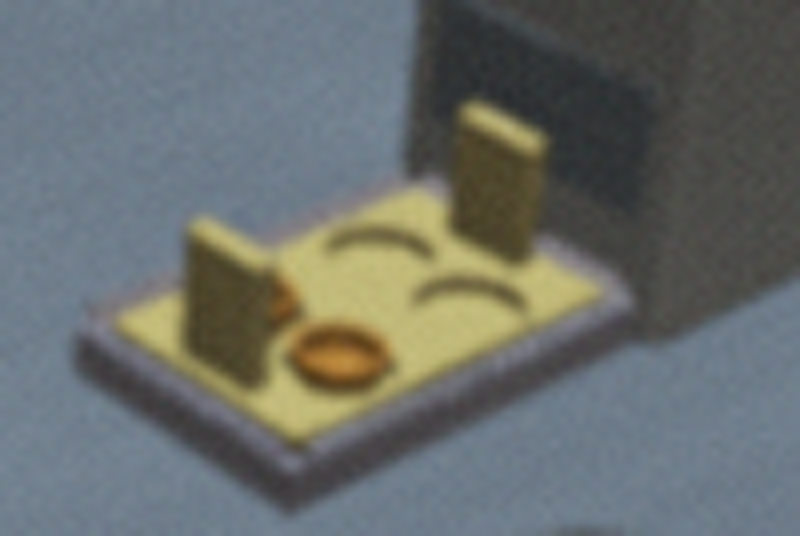

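Run:
```python
from h import *
t=load('top0.png');s=load('sc0.png')
A=lambda x,y:((x+.5)/5-.5+110,(y+.5)/5-.5+205)
B=lambda x,y:((x+.5)/8-.5+285,(y+.5)/8-.5+155)
g1=tri([t,s],[A(395,185),B(235,243)]);g2=tri([t,s],[A(89,185),B(503,127)])
print(g1,g2,np.linalg.norm(g1-g2),proj(t,g1)-A(395,185),proj(s,g1)-B(235,243))
print('mid',(g1+g2)/2,'yaw(+x carrier)',np.degrees(np.arctan2(*(g1-g2)[1::-1])))
p=[atz(t,A(*q),.022) for q in((343,140),(338,239),(203,138),(199,238))]
print('pockets/shell',np.round(p,4))
o=get_obs();r=R.from_quat(np.roll(o['tool_rot'],-1));print(r.as_matrix().round(3))
```

```text
[0.50894684 0.08989834 0.07003543] [0.50541256 0.22009162 0.06936689] 0.1302429610253713 [-0.65843641 -0.52318138] [-0.67277851  0.10966336]
mid [0.5071797  0.15499498 0.06970116] yaw(+x carrier) -88.44500883106953
pockets/shell [[0.5301 0.1226 0.022 ]
 [0.4858 0.1224 0.022 ]
 [0.5294 0.1855 0.022 ]
 [0.4847 0.1844 0.022 ]]
[[-0.926  0.376 -0.001]
 [ 0.376  0.926 -0.002]
 [-0.    -0.002 -1.   ]]
```

Grip tops triangulate to 70 mm high (expected 72) and 130 mm apart, as they should. Now I'll move above the shell-end grip, rising first to clear the hopper.

Call:
arm_command(commands=[0, 0, -0.16, 0, 0, 0, 0.6, 0, 0, -0.16, 0, 0, 0, 0.6, 0, 0, -0.16, 0, 0, 0, 0.6, 0, 0, -0.16, 0, 0, 0, 0.6, -0.436, -0.4, -0.16, 0, 0, -23.6, 0.6, -0.436, -0.4, -0.16, 0, 0, -23.6, 0.6, -0.436, -0.4, -0.16, 0, 0, -23.6, 0.6, -0.436, -0.4, -0.16, 0, 0, -23.6, 0.6])

```text
t: 0.9
eef_pos: [0.3401, 0.4425, 0.3628]
tool_rot: [-0.0, -0.015, 1.0, -0.0]
contact_force: [0.2, 0.3, 0.2]
gripper_width: 0.601
grasp_force: 0.0
```

Call:
arm_command(commands=[-0.157, -0.358, 0, 0, 0, 0, 0.6, -0.157, -0.358, 0, 0, 0, 0, 0.6, -0.157, -0.358, 0, 0, 0, 0, 0.6, -0.157, -0.358, 0, 0, 0, 0, 0.6, -0.157, -0.358, 0, 0, 0, 0, 0.6, -0.157, -0.358, 0, 0, 0, 0, 0.6, -0.157, -0.358, 0, 0, 0, 0, 0.6, -0.157, -0.358, 0, 0, 0, 0, 0.6])

```text
t: 1.7
eef_pos: [0.5064, 0.0877, 0.3632]
tool_rot: [-0.0, -0.012, 1.0, -0.0]
contact_force: [0.2, 0.4, -0.6]
gripper_width: 0.6
grasp_force: 0.0
```

Call:
arm_command(commands=[0, 0, 0.15, 0, 0, 0, 0.6, 0, 0, 0.15, 0, 0, 0, 0.6, 0, 0, 0.15, 0, 0, 0, 0.6, 0, 0, 0.15, 0, 0, 0, 0.6, 0, 0, 0.15, 0, 0, 0, 0.6, 0, 0, 0.15, 0, 0, 0, 0.6])

```text
t: 2.3
eef_pos: [0.5078, 0.0914, 0.2162]
tool_rot: [0.002, -0.013, 1.0, 0.001]
contact_force: [-0.1, 0.2, 0.9]
gripper_width: 0.597
grasp_force: 0.0
```

Run:
```python
from h import *
c=snap('wrist','w1.png')
o=get_obs();print(o['eef_pos'],o['tool_rot'],c['pose'].round(3).tolist(),c['camera_matrix'][0,0])
```

```text
[0.50792834 0.09142494 0.21638976] [ 2.26168346e-03 -1.30660773e-02  9.99911735e-01  8.27400581e-04] [[-0.026, 0.953, 0.302, 0.431], [1.0, 0.025, 0.009, 0.088], [0.001, 0.302, -0.953, 0.387], [0.0, 0.0, 0.0, 1.0]] 373.2761333060769
```

View pics/w1.png

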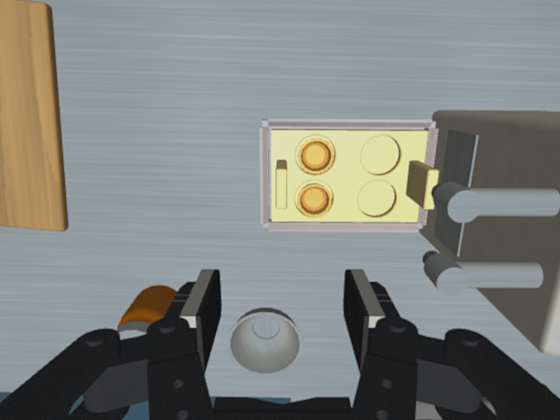

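Wrist view: the shell-end grip top is centred near (281,189), the nest frame spans (262–438, 120–232), and the nozzles are on the right. I'll compute positions from this.

Run:
```python
from h import *
c=load('w1.png');t=load('top0.png')
im=cv2.imread('pics/w1.png')[110:240,250:450];cv2.imwrite('pics/cropw.png',cv2.resize(im,None,fx=4,fy=4,interpolation=cv2.INTER_CUBIC))
print(atz(c,(281,189),.072),tri([t,c],[(188.7,241.7),(281,189)]))
print('shell/pockets z.022',[atz(c,p,.022).round(4) for p in((316,156),(315,199),(380,155),(377,198))])
```

```text
[0.50823342 0.09008997 0.072     ] [0.50852091 0.08941894 0.06769458]
shell/pockets z.022 [array([0.4865, 0.1237, 0.022 ]), array([0.53 , 0.125, 0.022]), array([0.4838, 0.1862, 0.022 ]), array([0.5273, 0.1877, 0.022 ])]
```

View pics/cropw.png

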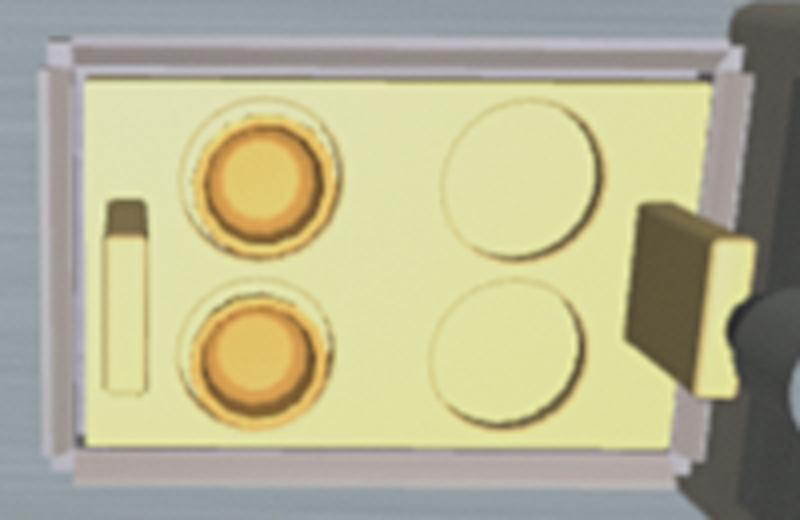

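Run:
```python
from h import *
c=load('w1.png')
C=lambda x,y:((x+.5)/4-.5+250,(y+.5)/4-.5+110)
P=lambda q,z:atz(c,C(*q),z)[:2]
def pr(n,a,b): print(n,a.round(4),b.round(4),'mid',((a+b)/2).round(4),'yaw',np.degrees(np.arctan2(*(b-a)[::-1])).round(2),np.linalg.norm(b-a).round(4))
pr('grips',P((125.5,315),.072),P((727,318),.072))
m=[P(q,.022) for q in((261,178),(256,355),(522,180),(507,353))]
pr('pockets',(m[0]+m[1])/2,(m[2]+m[3])/2)
pr('left edge',P((85,80),.022),P((85,447),.022))
pr('top edge',P((85,80),.022),P((710,82),.022)); pr('bot',P((85,447),.022),P((670,450),.022))
# nest inner walls at z=.018-.025 outer lip corners z .025
k=[P(q,.025) for q in((48,42),(742,45),(690,470),(52,468))]
print('lip corners',np.round(k,4),np.mean(k,0))
pr('nest long top',k[0],k[1]);pr('long bot',k[3],k[2])
```

```text
grips [0.5077 0.0901] [0.505  0.2205] mid [0.5063 0.1553] yaw 91.2 0.1304
pockets [0.507  0.1231] [0.5053 0.1867] mid [0.5062 0.1549] yaw 91.51 0.0636
left edge [0.4624 0.0792] [0.5551 0.0808] mid [0.5087 0.08  ] yaw 1.0 0.0927
top edge [0.4624 0.0792] [0.4589 0.2288] mid [0.4606 0.154 ] yaw 91.32 0.1497
bot [0.5551 0.0808] [0.552  0.2319] mid [0.5535 0.1563] yaw 91.17 0.1511
lip corners [[0.4536 0.0704]
 [0.45   0.234 ]
 [0.5563 0.2366]
 [0.56   0.0725]] [0.50494915 0.15334243]
nest long top [0.4536 0.0704] [0.45  0.234] mid [0.4518 0.1522] yaw 91.26 0.1636
long bot [0.56   0.0725] [0.5563 0.2366] mid [0.5581 0.1545] yaw 91.29 0.1641
```

Call:
arm_command(commands=[0, -0.001, 0.05, 0, 0, 0, 0.6, 0, -0.001, 0.1, 0, 0, 0, 0.6, 0, -0.001, 0.12, 0, 0, 0, 0.6, 0, -0.001, 0.13, 0, 0, 0, 0.6, 0, -0.001, 0.13, 0, 0, 0, 0.6])

```text
t: 2.85
eef_pos: [0.5068, 0.0903, 0.0842]
tool_rot: [0.0, -0.013, 1.0, 0.0]
contact_force: [0.1, 0.1, 0.5]
gripper_width: 0.598
grasp_force: 0.0
```

Call:
arm_command(commands=[-0.001, 0, 0.025, 0, 0, 0, 0.6, -0.001, 0, 0.045, 0, 0, 0, 0.6, -0.001, 0, 0.045, 0, 0, 0, 0.6, -0.001, 0, 0.045, 0, 0, 0, 0.6, -0.001, 0, 0.045, 0, 0, 0, 0.6], force=70)

```text
t: 3.35
eef_pos: [0.5086, 0.0903, 0.0405]
tool_rot: [0.002, -0.013, 1.0, 0.001]
contact_force: [-0.3, 0.0, 0.1]
gripper_width: 0.599
grasp_force: 0.0
```

Call:
arm_command(commands=[0, 0, 0, 0, 0, 0, 0, 0, 0, 0, 0, 0, 0, 0, 0, 0, 0, 0, 0, 0, 0, 0, 0, 0, 0, 0, 0, 0, 0, 0, 0, 0, 0, 0, 0, 0, 0, 0, 0, 0, 0, 0, 0, 0, 0, 0, 0, 0, 0], force=70)

```text
t: 4.05
eef_pos: [0.5074, 0.0906, 0.0393]
tool_rot: [0.0, -0.013, 1.0, 0.0]
contact_force: [-1.6, 0.8, 7.0]
gripper_width: 0.085
grasp_force: 68.7
```

Call:
arm_command(commands=[0, 0, -0.004, 0, 0, 0, 0, 0, 0, -0.01, 0, 0, 0, 0, 0, 0, -0.018, 0, 0, 0, 0, 0, 0, -0.026, 0, 0, 0, 0, 0, 0, -0.034, 0, 0, 0, 0, 0, 0, -0.042, 0, 0, 0, 0, 0, 0, -0.046, 0, 0, 0, 0, 0, 0, -0.046, 0, 0, 0, 0])

```text
t: 4.85
eef_pos: [0.5074, 0.0901, 0.0853]
tool_rot: [0.001, -0.013, 1.0, 0.0]
contact_force: [-0.6, 0.1, -3.0]
gripper_width: 0.083
grasp_force: 68.6
```

Run:
```python
from h import *
snap('scene','sc1.png');snap('wrist','w2.png')
a=cv2.imread('pics/sc1.png')[120:240,270:410];b=cv2.imread('pics/w2.png')[90:260,220:460]
a=cv2.resize(a,(400,343),interpolation=3);b=cv2.resize(b,(400,283),interpolation=3)
cv2.imwrite('pics/cc.png',np.hstack([a[:283],b]))
```

```text
(no output)
```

View pics/cc.png

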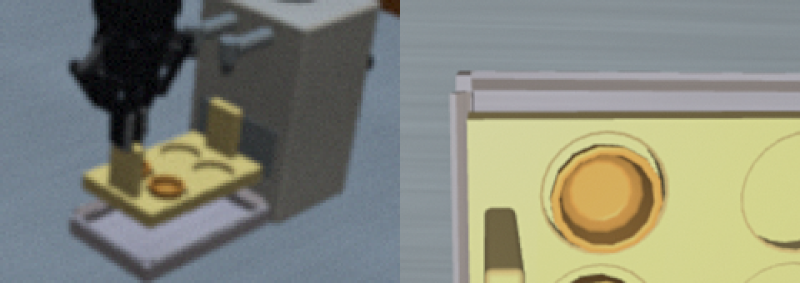

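Lifted level with both shells in place. Backing away from the machine, then turning towards the board.

Call:
arm_command(commands=[0, -0.008, -0.003, 0, 0, 0, 0, 0, -0.024, -0.006, 0, 0, 0, 0, 0, -0.046, -0.01, 0, 0, 0, 0, 0, -0.07, -0.014, 0, 0, 0, 0, 0, -0.094, -0.018, 0, 0, 0, 0, 0, -0.118, -0.02, 0, 0, 0, 0, 0, -0.136, -0.02, 0, 0, 3, 0, 0, -0.15, -0.02, 0, 0, 8, 0])

```text
t: 5.75
eef_pos: [0.5105, -0.0628, 0.1047]
tool_rot: [0.0, 0.06, 0.998, -0.0]
contact_force: [0.7, 0.1, -2.5]
gripper_width: 0.082
grasp_force: 68.6
```

```bash
cat > st.py <<'E'
from h import *
o=get_obs();r=R.from_quat(np.roll(o['tool_rot'],-1)).as_matrix()
print(o['t'],o['eef_pos'].round(4),'yaw y',np.degrees(np.arctan2(r[1,1],r[0,1])).round(2),'tilt',r[:2,2].round(4),o['q'].round(2),o['contact_force'].round(1))
import sys
if len(sys.argv)>3:
    tg=np.array([float(v) for v in sys.argv[1:4]]);print('tool shift',(r.T@(tg-o['eef_pos'])).round(4))
E
python3 st.py 0.41 -0.2205 0.105
```

```text
5.75 [ 0.5105 -0.0628  0.1047] yaw y 83.06 tilt [ 0.0001 -0.0003] [-0.32  0.36  0.39  2.05 -0.19  0.77  1.64] [ 0.7  0.1 -2.5]
tool shift [ 0.0807 -0.1687 -0.0003]
```

Call:
arm_command(commands=[0.004, -0.008, 0, 0, 0, 5, 0, 0.01, -0.02, 0, 0, 0, 11, 0, 0.017, -0.035, 0, 0, 0, 17, 0, 0.024, -0.05, 0, 0, 0, 23, 0, 0.031, -0.065, 0, 0, 0, 29, 0, 0.038, -0.08, 0, 0, 0, 35, 0, 0.045, -0.095, 0, 0, 0, 41, 0, 0.052, -0.11, 0, 0, 0, 47, 0])

```text
t: 6.55
eef_pos: [0.4459, -0.1646, 0.1046]
tool_rot: [-0.0, 0.453, 0.891, -0.0]
contact_force: [0.5, -0.3, -3.1]
gripper_width: 0.08
grasp_force: 68.6
```

```bash
python3 st.py 0.41 -0.2205 0.105
```

```text
6.55 [ 0.4459 -0.1646  0.1046] yaw y 36.08 tilt [-0.0002  0.0001] [-0.3   0.33  0.62  2.15 -0.28  0.75  1.14] [ 0.5 -0.3 -3.1]
tool shift [-0.024  -0.0619 -0.0004]
```

Call:
arm_command(commands=[-0.004, -0.011, 0, 0, 0, 6, 0, -0.009, -0.024, 0, 0, 0, 12, 0, -0.014, -0.037, 0, 0, 0, 18, 0, -0.018, -0.047, 0, 0, 0, 24, 0, -0.021, -0.055, 0, 0, 0, 29, 0, -0.023, -0.06, 0, 0, 0, 33, 0, -0.024, -0.062, 0, 0, 0, 34.6, 0, -0.024, -0.062, 0, 0, 0, 34.6, 0])

```text
t: 7.35
eef_pos: [0.4108, -0.2201, 0.1046]
tool_rot: [-0.0, 0.696, 0.718, -0.0]
contact_force: [0.1, 0.5, -2.9]
gripper_width: 0.084
grasp_force: 68.6
```

```bash
python3 st.py 0.41 -0.2205 0.05
python3 - <<'E'
from h import *
snap('top','top2.png');snap('scene','sc2.png')
a=cv2.imread('pics/top2.png')[190:340,270:450];b=cv2.imread('pics/sc2.png')[130:290,130:330]
cv2.imwrite('pics/cc2.png',np.hstack([cv2.resize(a,(400,333),interpolation=3)[:320],cv2.resize(b,(400,320),interpolation=3)]))
E
```

```text
7.35 [ 0.4108 -0.2201  0.1046] yaw y 1.81 tilt [-0.0002 -0.0001] [-0.3   0.35  0.79  2.17 -0.36  0.75  0.77] [ 0.1  0.5 -2.9]
tool shift [-0.0004 -0.0008  0.0546]
```

View pics/cc2.png

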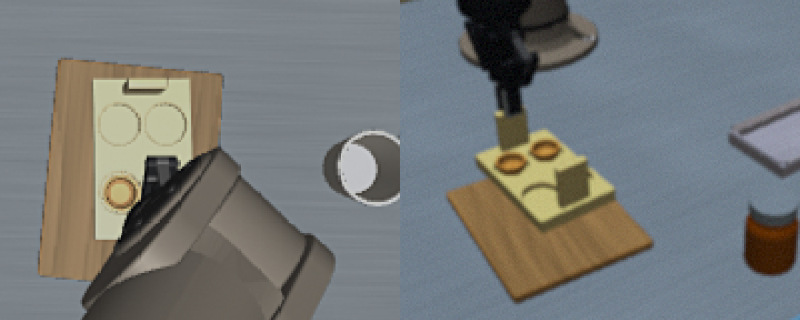

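The carrier is level over the board and both shells are in. Lowering now.

Call:
arm_command(commands=[0, 0, 0.01, 0, 0, 0, 0, 0, 0, 0.022, 0, 0, 0, 0, 0, 0, 0.034, 0, 0, 0, 0, 0, 0, 0.043, 0, 0, 0, 0, 0, 0, 0.049, 0, 0, 0, 0, 0, 0, 0.052, 0, 0, 0, 0, 0, 0, 0.054, 0, 0, 0, 0, 0, 0, 0.054, 0, 0, 0, 0])

```text
t: 8.25
eef_pos: [0.4113, -0.2197, 0.0506]
tool_rot: [0.0, 0.695, 0.719, 0.0]
contact_force: [-0.8, -0.6, -2.6]
gripper_width: 0.084
grasp_force: 68.6
```

Call:
arm_command(commands=[0, 0, 0.001, 0, 0, 0, 0, 0, 0, 0.002, 0, 0, 0, 0, 0, 0, 0.003, 0, 0, 0, 0, 0, 0, 0.003, 0, 0, 0, 0])

```text
t: 8.65
eef_pos: [0.4113, -0.2196, 0.0476]
tool_rot: [0.0, 0.695, 0.719, 0.0]
contact_force: [-0.3, 0.7, -0.8]
gripper_width: 0.081
grasp_force: 68.7
```

Call:
arm_command(commands=[0, 0, 0.0005, 0, 0, 0, 0, 0, 0, 0.001, 0, 0, 0, 0, 0, 0, 0.001, 0, 0, 0, 0], force=20)

```text
t: 8.95
eef_pos: [0.4113, -0.2196, 0.0473]
tool_rot: [-0.0, 0.695, 0.719, 0.0]
contact_force: [-3.1, 1.3, 10.5]
gripper_width: 0.083
grasp_force: 70.3
```

Call:
arm_command(commands=[0, 0, 0, 0, 0, 0, 0.15, 0, 0, 0, 0, 0, 0, 0.3, 0, 0, 0, 0, 0, 0, 0.5, 0, 0, 0, 0, 0, 0, 0.5, 0, 0, 0, 0, 0, 0, 0.5, 0, 0, 0, 0, 0, 0, 0.5, 0, 0, 0, 0, 0, 0, 0.5])

```text
t: 9.65
eef_pos: [0.4112, -0.2196, 0.0466]
tool_rot: [-0.0, 0.695, 0.719, -0.0]
contact_force: [0.5, -0.3, 0.3]
gripper_width: 0.501
grasp_force: 0.0
```

Call:
arm_command(commands=[0, 0, -0.01, 0, 0, 0, 0.5, 0, 0, -0.03, 0, 0, 0, 0.5, 0, 0, -0.06, 0, 0, 0, 0.5, 0, 0, -0.1, 0, 0, 0, 0.5, 0, 0.05, -0.13, 0, 0, 0, 0.5, 0, 0.1, -0.13, 0, 0, 0, 0.5, 0, 0.131, -0.13, 0, 0, 0, 0.6, 0, 0.131, -0.13, 0, 0, 0, 0.6])

```text
t: 10.45
eef_pos: [0.5477, -0.2135, 0.1774]
tool_rot: [0.002, 0.693, 0.721, 0.0]
contact_force: [-0.5, 0.0, -0.0]
gripper_width: 0.601
grasp_force: 0.0
```

```bash
python3 st.py 0.541 -0.216 0.18
python3 - <<'E'
from h import *
snap('wrist','w3.png');snap('scene','sc3.png');t=snap('top','top3.png')
a=cv2.imread('pics/w3.png');b=cv2.imread('pics/sc3.png')[150:260,140:300]
cv2.imwrite('pics/cc3.png',np.vstack([cv2.resize(a,(560,420))[0:300],cv2.resize(b,(436,300),interpolation=3)[:, :].copy() if 0 else cv2.copyMakeBorder(cv2.resize(b,(436,300),interpolation=3),0,0,0,124,0)]))
E
```

```text
10.45 [ 0.5477 -0.2135  0.1774] yaw y 2.22 tilt [ 0.003  -0.0019] [-0.33  0.45  0.8   1.84 -0.38  1.01  0.66] [-0.5  0.  -0. ]
tool shift [-0.0023 -0.0068 -0.0026]
```

View pics/cc3.png

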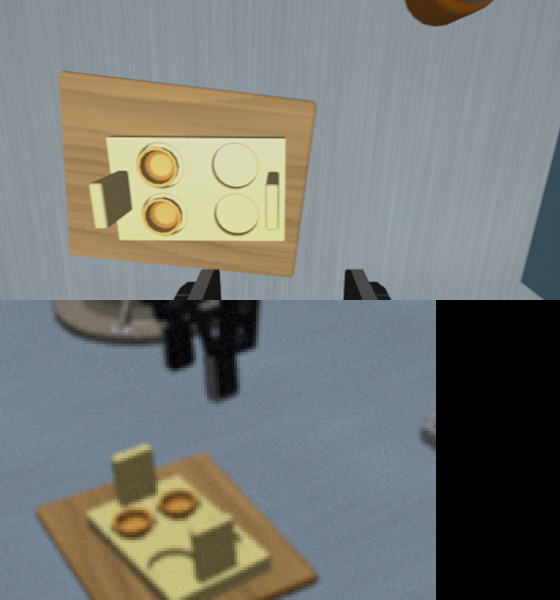

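The carrier stands flat on the board, with the bare-end grip top at about (272,208) and both shells in.

```bash
python3 - <<'E'
from h import *
c=load('w3.png')
g=atz(c,(272.2,208),.08);h=atz(c,(98,203),.08)
print(g,h,np.linalg.norm(g-h))
m=[atz(c,p,.03)[:2] for p in((160,166),(164,215),(235,165),(237,214))]
a=(m[0]+m[1])/2;b=(m[2]+m[3])/2;d=b-a
print(a,b,np.degrees(np.arctan2(d[1],d[0])),np.linalg.norm(d))
for p,q in(((107,138),(285,138)),((119,240),(284,240))):
  d=(atz(c,q,.03)-atz(c,p,.03));print('edge',np.degrees(np.arctan2(d[1],d[0])),np.linalg.norm(d))
E
python3 st.py 0.541 -0.216 0.18
```

```text
[ 0.5410627  -0.21761764  0.08      ] [ 0.41121877 -0.21866126  0.08      ] 0.12984812294318704
[ 0.44355018 -0.22064663] [ 0.50827539 -0.21727577] 2.9812479549308795 0.06481293155514425
edge 2.2109871282759723 0.14930673248506623
edge 2.158440332672375 0.1505699463962854
10.6 [ 0.5411 -0.2157  0.1767] yaw y 1.85 tilt [-0.0012 -0.0004] [-0.33  0.45  0.8   1.85 -0.38  1.01  0.66] [-0.2 -0.4  0.2]
tool shift [-0.0003 -0.0002 -0.0033]
```

Call:
arm_command(commands=[-0.001, 0, 0.04, 0, 0, 0, 0.6, -0.001, 0, 0.08, 0, 0, 0, 0.6, -0.001, 0, 0.11, 0, 0, 0, 0.6, -0.001, 0, 0.122, 0, 0, 0, 0.6, -0.001, 0, 0.129, 0, 0, 0, 0.6, -0.001, 0, 0.129, 0, 0, 0, 0.6, -0.001, 0, 0.129, 0, 0, 0, 0.6], force=70)

```text
t: 11.3
eef_pos: [0.5429, -0.2168, 0.0491]
tool_rot: [0.001, 0.695, 0.719, 0.001]
contact_force: [0.2, 0.4, 1.2]
gripper_width: 0.602
grasp_force: 0.0
```

```bash
python3 st.py 0.541 -0.2165 0.0475
```

```text
11.3 [ 0.5429 -0.2168  0.0491] yaw y 1.88 tilt [ 0.0021 -0.0005] [-0.22  0.61  0.67  1.93 -0.54  0.77  0.79] [0.2 0.4 1.2]
tool shift [ 0.0004 -0.0019  0.0016]
```

Call:
arm_command(commands=[0, 0, 0.0005, 0, 0, 0, 0.6, 0, 0, 0.0005, 0, 0, 0, 0.6])

```text
t: 11.5
eef_pos: [0.5428, -0.2164, 0.048]
tool_rot: [0.001, 0.695, 0.719, 0.0]
contact_force: [0.7, 0.1, -0.2]
gripper_width: 0.598
grasp_force: 0.0
```

Call:
arm_command(commands=[0, -0.0015, 0, 0, 0, 0, 0.6, 0, -0.0015, 0, 0, 0, 0, 0.2, 0, -0.0015, 0, 0, 0, 0, 0, 0, -0.0015, 0, 0, 0, 0, 0, 0, -0.0015, 0, 0, 0, 0, 0, 0, -0.0015, 0, 0, 0, 0, 0, 0, -0.0015, 0, 0, 0, 0, 0, 0, -0.0015, 0, 0, 0, 0, 0], force=70)

```text
t: 12.3
eef_pos: [0.5408, -0.2163, 0.0473]
tool_rot: [0.0, 0.695, 0.719, 0.0]
contact_force: [-0.4, 1.1, 5.2]
gripper_width: 0.081
grasp_force: 68.8
```

```bash
python3 st.py 0.541 -0.2165 0.0475
```

```text
12.3 [ 0.5408 -0.2163  0.0473] yaw y 1.89 tilt [0.0003 0.0001] [-0.22  0.62  0.67  1.94 -0.54  0.77  0.79] [-0.4  1.1  5.2]
tool shift [-0.0002  0.0002 -0.0002]
```

Call:
arm_command(commands=[0, 0, -0.004, 0, 0, 0, 0, 0, 0, -0.011, 0, 0, 0, 0, 0, 0, -0.02, 0, 0, 0, 0, 0, 0, -0.03, 0, 0, 0, 0, 0, 0, -0.04, 0, 0, 0, 0, 0, 0, -0.05, 0, 0, 0, 0, 0, 0, -0.056, 0, 0, 0, 0, 0, 0, -0.058, 0, 0, 0, 0])

```text
t: 13.1
eef_pos: [0.5411, -0.2164, 0.1061]
tool_rot: [0.001, 0.695, 0.719, 0.0]
contact_force: [0.3, -1.5, -2.2]
gripper_width: 0.079
grasp_force: 68.6
```

```bash
python3 st.py 0.508 -0.08 0.105
```

```text
13.1 [ 0.5411 -0.2164  0.1061] yaw y 1.9 tilt [ 0.0014 -0.0002] [-0.27  0.54  0.74  1.91 -0.47  0.87  0.73] [ 0.3 -1.5 -2.2]
tool shift [ 0.1375 -0.0286  0.001 ]
```

Call:
arm_command(commands=[0.004, -0.001, 0, 0, 0, 3, 0, 0.011, -0.002, 0, 0, 0, 8, 0, 0.02, -0.004, 0, 0, 0, 14, 0, 0.03, -0.006, 0, 0, 0, 20, 0, 0.04, -0.008, 0, 0, 0, 26, 0, 0.05, -0.01, 0, 0, 0, 32, 0, 0.06, -0.012, 0, 0, 0, 38, 0, 0.07, -0.014, 0, 0, 0, 44, 0])

```text
t: 13.9
eef_pos: [0.524, -0.1463, 0.1049]
tool_rot: [-0.0, 0.915, 0.404, -0.0]
contact_force: [-0.4, -0.5, -1.8]
gripper_width: 0.083
grasp_force: 68.6
```

```bash
python3 st.py 0.508 -0.08 0.105
```

```text
13.9 [ 0.524  -0.1463  0.1049] yaw y -42.34 tilt [-0.0004  0.0001] [-0.56  0.57  0.97  2.   -0.61  0.89  0.  ] [-0.4 -0.5 -1.8]
tool shift [ 0.0382 -0.0565 -0.0001]
```

Call:
arm_command(commands=[0.005, -0.008, 0, 0, 0, 6, 0, 0.011, -0.016, 0, 0, 0, 13, 0, 0.018, -0.026, 0, 0, 0, 20, 0, 0.024, -0.036, 0, 0, 0, 27, 0, 0.03, -0.045, 0, 0, 0, 34, 0, 0.035, -0.052, 0, 0, 0, 40, 0, 0.038, -0.056, 0, 0, 0, 45, 0, 0.038, -0.056, 0, 0, 0, 46.2, 0])

```text
t: 14.7
eef_pos: [0.508, -0.0801, 0.1046]
tool_rot: [0.0, 1.0, 0.015, -0.001]
contact_force: [0.2, -0.5, -2.1]
gripper_width: 0.079
grasp_force: 68.6
```

```bash
python3 st.py 0.508 0.0903 0.08
```

```text
14.7 [ 0.508  -0.0801  0.1046] yaw y -88.3 tilt [-0.0012 -0.0002] [-0.82  0.67  1.21  2.08 -0.78  0.96 -0.73] [ 0.2 -0.5 -2.1]
tool shift [ 0.0051 -0.1703  0.0246]
```

Call:
arm_command(commands=[0, -0.008, 0, 0, 0, 0, 0, 0.001, -0.026, 0, 0, 0, 0, 0, 0.001, -0.05, 0.002, 0, 0, 0, 0, 0.002, -0.078, 0.004, 0, 0, 0, 0, 0.003, -0.106, 0.007, 0, 0, 0, 0, 0.004, -0.134, 0.01, 0, 0, 0, 0, 0.005, -0.158, 0.012, 0, 0, 0, 0, 0.005, -0.17, 0.012, 0, 0, 0, 0])

```text
t: 15.5
eef_pos: [0.508, 0.0916, 0.0926]
tool_rot: [-0.0, 1.0, 0.017, -0.0]
contact_force: [0.1, 0.7, -2.4]
gripper_width: 0.083
grasp_force: 68.7
```

Call:
arm_command(commands=[0, 0, 0.01, 0, 0, 0, 0, 0, 0, 0.014, 0, 0, 0, 0, 0, 0, 0.014, 0, 0, 0, 0, 0, 0, 0.014, 0, 0, 0, 0])

```text
t: 15.9
eef_pos: [0.5082, 0.0875, 0.0791]
tool_rot: [0.0, 1.0, 0.014, -0.0]
contact_force: [0.0, -0.4, -1.6]
gripper_width: 0.08
grasp_force: 68.7
```

```bash
python3 st.py 0.508 0.0903 0.07;python3 - <<'E'
from h import *
snap('top','top4.png');snap('scene','sc4.png');snap('wrist','w4.png')
t=cv2.imread('pics/top4.png')[205:280,110:215];s=cv2.imread('pics/sc4.png')[150:222,285:385];w=cv2.imread('pics/w4.png')[100:270,210:560]
top=np.hstack([cv2.resize(t,(400,286),interpolation=3),cv2.resize(s,(397,286),interpolation=3)])
w=cv2.resize(w,(645,314),interpolation=3)
w=cv2.copyMakeBorder(w,0,0,0,797-645,0)
cv2.imwrite('pics/cc4.png',np.vstack([top,w]))
E
```

```text
15.9 [0.5082 0.0875 0.0791] yaw y -88.44 tilt [-0.0001 -0.0003] [-1.13  0.73  1.2   2.09 -0.87  0.95 -0.99] [ 0.  -0.4 -1.6]
tool shift [-0.0001 -0.0028  0.0091]
```

View pics/cc4.png

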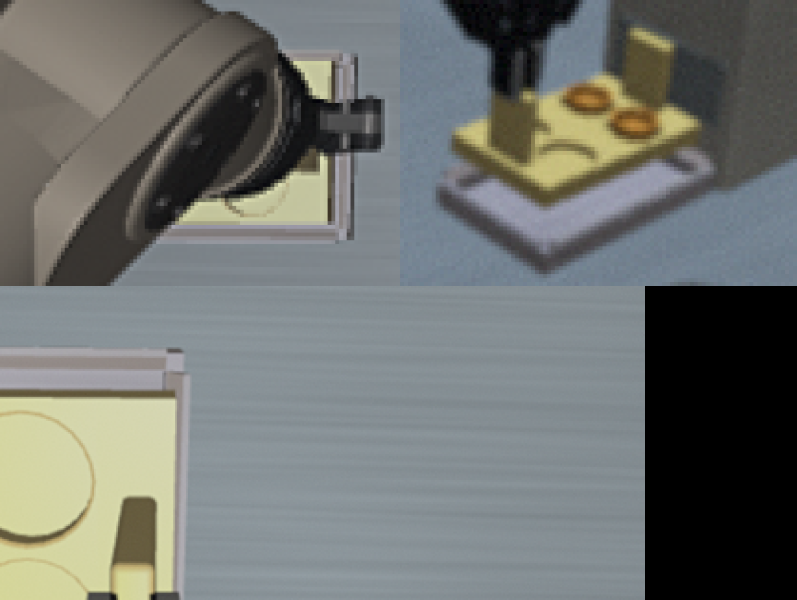

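Run:
```python
from h import *
c=load('w4.png')
C=lambda x,y:((x+.5)/1.843-.5+210,(y-286+.5)/1.847-.5+100)
print('plate corner',atz(c,C(176,397),.0618),'lip outer +x edge',atz(c,C(150,349),.025),'lip -y edge',atz(c,C(189,400),.025))
print('grip top y-mid/start edge',atz(c,C(111,563),.1118),atz(c,C(157,563),.1118))
```

```text
plate corner [0.55495867 0.07675551 0.0618    ] lip outer +x edge [0.56434305 0.0833609  0.025     ] lip -y edge [0.5482884  0.06996085 0.025     ]
grip top y-mid/start edge [0.52637618 0.09256329 0.1118    ] [0.52665749 0.0825621  0.1118    ]
```

The held carrier is about 3 mm short of the nest centre along y and otherwise aligned, with both shells seated. I'll correct that and descend.

Call:
arm_command(commands=[0, -0.002, 0, 0, 0, 0, 0, 0, -0.003, 0.005, 0, 0, 0, 0, 0, -0.003, 0.011, 0, 0, 0, 0, 0, -0.003, 0.016, 0, 0, 0, 0, 0, -0.003, 0.018, 0, 0, 0, 0, 0, -0.003, 0.018, 0, 0, 0, 0, 0, -0.003, 0.018, 0, 0, 0, 0])

```text
t: 16.75
eef_pos: [0.5082, 0.0918, 0.0611]
tool_rot: [0.0, 1.0, 0.015, 0.0]
contact_force: [0.3, -0.1, -2.1]
gripper_width: 0.087
grasp_force: 68.7
```

```bash
python3 st.py 0.5083 0.0906 0.0393
```

```text
16.75 [0.5082 0.0918 0.0611] yaw y -88.32 tilt [ 0.     -0.0002] [-1.12  0.75  1.16  2.1  -0.91  0.92 -0.97] [ 0.3 -0.1 -2.1]
tool shift [0.0001 0.0012 0.0218]
```

Call:
arm_command(commands=[0, 0.001, 0.001, 0, 0, 0.3, 0, 0, 0.001, 0.003, 0, 0, 0.3, 0, 0, 0.001, 0.005, 0, 0, 0.3, 0, 0, 0.001, 0.007, 0, 0, 0.3, 0, 0, 0.001, 0.009, 0, 0, 0.3, 0, 0, 0.001, 0.01, 0, 0, 0.3, 0, 0, 0.001, 0.01, 0, 0, 0.3, 0])

```text
t: 17.45
eef_pos: [0.5081, 0.091, 0.0509]
tool_rot: [0.0, 1.0, 0.012, -0.0]
contact_force: [0.5, -1.3, -2.0]
gripper_width: 0.08
grasp_force: 68.7
```

```bash
python3 st.py 0.5083 0.0906 0.0393
```

```text
17.45 [0.5081 0.091  0.0509] yaw y -88.61 tilt [-0.0003 -0.    ] [-1.1   0.77  1.14  2.11 -0.93  0.91 -0.96] [ 0.5 -1.3 -2. ]
tool shift [0.0002 0.0004 0.0116]
```

Free so far, with no side force. On downward, slowly.

Call:
arm_command(commands=[0, 0, 0.001, 0, 0, 0, 0, 0, 0, 0.002, 0, 0, 0, 0, 0, 0, 0.003, 0, 0, 0, 0, 0, 0, 0.004, 0, 0, 0, 0, 0, 0, 0.005, 0, 0, 0, 0, 0, 0, 0.006, 0, 0, 0, 0, 0, 0, 0.006, 0, 0, 0, 0])

```text
t: 18.15
eef_pos: [0.5081, 0.091, 0.045]
tool_rot: [0.0, 1.0, 0.012, -0.0]
contact_force: [-0.2, 0.2, -2.5]
gripper_width: 0.082
grasp_force: 68.7
```

Now between the straight walls with no contact.

Call:
arm_command(commands=[0, 0, 0.001, 0, 0, 0, 0, 0, 0, 0.002, 0, 0, 0, 0, 0, 0, 0.003, 0, 0, 0, 0, 0, 0, 0.004, 0, 0, 0, 0, 0, 0, 0.005, 0, 0, 0, 0, 0, 0, 0.005, 0, 0, 0, 0])

```text
t: 18.75
eef_pos: [0.5082, 0.0908, 0.0401]
tool_rot: [0.0, 1.0, 0.012, 0.0]
contact_force: [0.4, -0.5, -1.8]
gripper_width: 0.085
grasp_force: 68.8
```

Call:
arm_command(commands=[0, 0, 0.0005, 0, 0, 0, 0, 0, 0, 0.001, 0, 0, 0, 0, 0, 0, 0.001, 0, 0, 0, 0])

```text
t: 19.05
eef_pos: [0.5083, 0.0909, 0.0394]
tool_rot: [-0.0, 1.0, 0.012, 0.0]
contact_force: [-1.1, -1.1, 3.1]
gripper_width: 0.081
grasp_force: 69.3
```

Call:
arm_command(commands=[0, 0, 0.0005, 0, 0, 0, 0, 0, 0, 0.0005, 0, 0, 0, 0])

```text
t: 19.25
eef_pos: [0.5083, 0.0909, 0.0393]
tool_rot: [-0.0, 1.0, 0.012, 0.0]
contact_force: [-3.6, -0.5, 9.9]
gripper_width: 0.08
grasp_force: 70.2
```

Call:
arm_command(commands=[0, 0, 0, 0, 0, 0, 0.15, 0, 0, 0, 0, 0, 0, 0.3, 0, 0, 0, 0, 0, 0, 0.5, 0, 0, 0, 0, 0, 0, 0.5, 0, 0, 0, 0, 0, 0, 0.5, 0, 0, 0, 0, 0, 0, 0.5])

```text
t: 19.85
eef_pos: [0.5082, 0.091, 0.0385]
tool_rot: [-0.0, 1.0, 0.012, -0.0]
contact_force: [0.1, -0.3, -0.3]
gripper_width: 0.5
grasp_force: 0.0
```

Call:
arm_command(commands=[0, 0, -0.01, 0, 0, 0, 0.5, 0, 0, -0.03, 0, 0, 0, 0.5, 0, 0.03, -0.06, 0, 0, 0, 0.5, 0, 0.07, -0.1, 0, 0, 0, 0.5, 0, 0.11, -0.12, 0, 0, 0, 0.5, 0, 0.15, -0.12, 0, 0, 0, 0.5, 0, 0.18, -0.12, 0, 0, 0, 0.5, 0, 0.18, -0.12, 0, 0, 0, 0.5])

```text
t: 20.65
eef_pos: [0.512, -0.0939, 0.1603]
tool_rot: [0.001, 1.0, 0.008, 0.001]
contact_force: [0.8, -0.9, 0.6]
gripper_width: 0.5
grasp_force: 0.0
```

Run:
```python
from h import *
o=get_obs();print(o['t'],o['eef_pos'])
a=snap('top','top5.png');b=snap('scene','sc5.png')
def mask(f,box):
    im=cv2.cvtColor(cv2.imread('pics/'+f),cv2.COLOR_BGR2HSV)[box[0]:box[1],box[2]:box[3]]
    m=cv2.inRange(im,(22,40,120),(38,160,255)); n=cv2.inRange(im,(8,110,100),(20,255,255))
    out=[]
    for k in(m,n):
        c,l,s,q=cv2.connectedComponentsWithStats(k); out.append([(s[i,:5].tolist(),q[i].round(1).tolist()) for i in range(1,c) if s[i,4]>15])
    return out
for f0,f1,box in(('top0.png','top5.png',(205,280,110,215)),('sc0.png','sc5.png',(155,222,285,385))):
    for f in(f0,f1): print(f,mask(f,box))
# bystanders unchanged?
d=np.abs(cv2.imread('pics/sc0.png').astype(int)-cv2.imread('pics/sc5.png')).max(2)
print('diff bowl/jar',(d[222:270,295:385]>40).sum(),'cup',(d[245:295,78:125]>40).sum())
```

```text
20.65 [ 0.51199303 -0.09393757  0.16028993]
top0.png [[([19, 17, 69, 42, 2152], [51.9, 37.6]), ([65, 25, 7, 6, 32], [67.8, 27.2]), ([15, 28, 5, 12, 48], [17.1, 33.4]), ([64, 44, 8, 8, 43], [67.4, 47.3])], [([61, 21, 14, 14, 73], [67.7, 27.6]), ([60, 40, 14, 15, 84], [66.7, 47.1])]]
top5.png [[([20, 17, 68, 42, 1479], [49.3, 33.8]), ([15, 28, 5, 12, 49], [17.1, 33.3]), ([36, 44, 7, 7, 23], [37.9, 46.4])], [([31, 20, 15, 15, 92], [38.2, 27.4]), ([31, 40, 14, 15, 89], [37.4, 47.3])]]
sc0.png [[([58, 13, 10, 6, 28], [62.5, 15.5]), ([14, 23, 61, 32, 742], [45.9, 38.0])], [([36, 40, 13, 9, 79], [42.0, 43.7])]]
sc5.png [[([58, 13, 10, 6, 30], [62.6, 15.6]), ([15, 23, 60, 32, 716], [43.8, 39.8])], [([42, 27, 12, 6, 62], [47.1, 29.6]), ([53, 33, 12, 7, 68], [58.8, 36.0])]]
diff bowl/jar 0 cup 0
```

The carrier's outline and grip tops fall within a pixel of the start images, in both views. The shells are now at the machine end, and the bowl, jar and cup haven't moved. Handing in.

```bash
python3 -c "
from station import hand_in
print(hand_in())"
```

```text
the job is handed in; nothing more can be done
None
```

I turned the carrier half a turn via the board and set it home in the nest with the shell end under the nozzles, both shells in their pockets and the bowl, jar and cup unmoved; I handed it in at about 21 s, but the hand-in gave no verdict.

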